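Hook a ticket frame out of its clip and hang it on the rail

ROBOT

A 6-joint arm with a two-finger parallel gripper is mounted at the origin on the work surface. World frame = base frame: x ahead of the robot, y to its left, z up, the work surface at z = 0. Lengths are in mm, angles in rad, forces in N, time in s.
With the tool pointing down it reaches from about 325 to 925 mm from the base axis. Payload 3.1 kg.
Tool frame: the origin (TCP) lies midway between the tips of the shut fingers; the grasp point (between the pads) lies 19 mm behind it; z points along the fingers, y is the direction in which the jaws open and shut (so a half turn about z gives the same grasp; the last joint's range is limited). The gripper opens to 85 mm and grips with 20 to 120 N. Pads are 22 mm wide; open, the fingers measure 114 mm over their backs; the gripper's body (76 mm by 85 mm) begins 54 mm behind the grasp point. The pads swing forward as they close: fully open they stand 13 mm farther back than shut.
Start: joints at [-1.382, 0.217, 1.613, -0, 1.311, -0.112], TCP at [185.199, -596.943, 231.3] pointing down, gripper open.
Joint ranges: [-2.75, 2.75], [-0.78, 2.1], [0.31, 2.55], [-1.13, 4.27], [0.13, 2.63], [-2.58, 2.58]. Speed limits (rad/s): [2.79, 2.79, 3.14, 3.14, 3.14, 3.14].

INTERFACE

Orientations are given as a unit quaternion [w, x, y, z].
In Python, from station import * gives the robot as it stands.
- The arm moves only by the shell command python3 -m handwheel 'ROWS' [OPENING] [FORCE]. ROWS is JSON, a list of rows, each a list of 4 numbers: the shift along the tool's x, y, z in m, then the turn about the tool's z in rad. A call has 1 to 8 rows; each row shifts and turns the commanded pose from where the row before left it, along the tool's axes as they then stand; what a row does not reach is not made up. A row lasts 1/12 s, in which the tool goes at most 41.7 mm and 7.16 degrees, less where a joint would pass 70% of its speed; a pose out of reach is approached as far as the arm can. A call is refused whole if a number of a shift passes 0.0417 or a number of a turn 0.125, either way. A call with a gripper value outside its range is refused whole. OPENING is the closure, from -1 (fully open) to 1 (shut), set as the call begins (- or left out, the last holds). The fingers move at their own pace and stop on an object; FORCE is the grip in N (left out, the last holds). Time passes only in rows, so rows that do not move let the fingers close. It gives the time, the measured TCP pose, the force and the opening at its end, in the units of the state.
- get_state(): the state, without advancing time (a new reading comes with each control period).
- grab_frame(name): name is "scene" or "side" or "wrist"; returns (picture, depth): 400x640x3 uint8, blue, green, red; 400x640 float32, mm along the optical axis (not along the pixel's ray), 0 where there is no reading.
- camera_params(name): a dict with "fov_y" (degrees; the focal length in pixels is half the picture's height over the tangent of half this angle, whatever the lens; pixels are square), "cx", "cy" (the principal point, pixels), "rvec" (rotation vector, rad) and "tvec" (3), from world to camera coordinates, as OpenCV has them; the wrist camera has in their place "tool_from_camera" (4x4, takes a point from camera to tool coordinates, whose origin is the TCP and whose axes are the flange's). Camera axes: x right, y down, z forward; pixel columns grow to the right and rows downward; lengths in mm; the calibration is good to about 2 mm. The wrist camera is an equidistant fisheye: a pixel r from the principal point sees the ray r / f radians off the axis. A picture is of the moment at which its call begins: read the wrist's pose just before it. camera_params takes no time and is no camera call.
- close_job(): hands the job in, once; it reports no verdict.
Trained networks look in the newest picture that a camera, given by its name, has taken for a name from the list of things; names that differ only in an ending like _2 or _b are one class to them, and where a whole thing is asked for, a point or a joint stands for the part that bears it (a point fixed in the world has none). Each returns a list of dicts, best first, with "p" (0 to 1); they miss things now and then, are a little off and sometimes report something else, mostly with a low value. They report only what shows in the picture. A call takes as long as a camera call.
- regions_of(query, camera): "mask" (400x640 bool, what is visible of it) and "at" ([row, column] in pixels, amid what is visible of it).
- pinpoint(query, camera): "at" ([row, column] in pixels: a listed point, or the origin of a listed thing).
The state is a dict: "time_s": time; "q": joint angles; "qvel": joint speeds; "joint_torque": joint torques, N m; "position": TCP position; "tool_rot": TCP orientation; "force": force on the tool from outside, world axes, zero at the start; "torque": the same for the moment, N m; "width": finger opening in mm.
Only numpy, scipy, OpenCV 4.12 (cv2) and the standard library are available. Lean on these libraries where they do the work, as an engineer would, in place of code of your own. Each camera call takes 0.05 s, during which the arm holds its last target. There are 200 camera calls.

TASK

Take the S-hook off the hanging rail, feel its lower end through the small hole in the pull-out tab of the ticket frame while the frame stands in its spring clip, then draw the frame up out of the clip on the hook and hang it by the hook from the same rail, between the posts. Feel lightly for the hole - do not force the hook against the frame or lean the frame over in its clip - and lift gently; touch the frame only with the hook, never with the fingers, and do not disturb the tape roll, the carton or the tray.

Things in the scene. Friction and masses are not known exactly. Their poses are not given: they have to be found in the camera images.
- hook_grip (a point): Steel S-hook of 6 mm round bar, 50 g, hung on the rail; this point is the centre of its upper bend, where it is gripped: fingers down, closing along the hook's x on the outside of the bend (40 mm wide, legs straight for 14 mm below this point). z up, hook flat in its x-z plane. Hung, this point is 7 mm below the rail's axis.
- hook: The S-hook as a whole, origin and axes as hook_grip. Upper bend open downward: its far (+x) leg ends freely 17 mm below the origin. Its near (-x) leg runs on as the shank, slanting to the +x side of the lower bend: bar centre from x -17, z -14 mm to x 12, z -65 mm. Gap from free leg to shank: 23 mm.
- hook_seat (a point): Top of the bar at the lowest point of the S-hook's lower bend, 78 mm below hook_grip, where a hung thing bears. Same axes. The bar's centre line bends with radius 13 mm about x -0.7, z -68 mm from hook_grip; from its lowest point (z -81) it rises towards -x to 35 degrees above level, then runs straight 14 mm to the tip.
- hook_tip (a point): Centre of the round tip (radius 3 mm) of the S-hook's lower end, 19.6 mm to -x of and 70.6 mm below hook_grip; it points to -x (towards the robot) and 35 degrees up. Same axes.
- frame_mid (a point): Middle of a ticket frame: grey plastic plate with paper insert, about 85 g, 60 mm wide (y), 80 mm high (z), 6 mm thick (x), standing upright in the spring clip.
- frame: The ticket frame, origin mid of its lower edge. A pull-out aluminium tab, 30 mm wide, 4 mm thick, stands up from the middle of its top in the same mid-plane, with an 11 mm round hole 11 mm below the tab's end. How far it is drawn out varies and is not given: hole centre 54 to 88 mm above frame_mid. Stiff: it stays put below 12 N. Look or feel for the hole.
- holder: Spring clip fixed to the table, origin on the table below the slot's middle, x square to the frame: base 100 x 110 mm, 12 mm thick, on which the frame stands; on the +x (far) side a fixed steel lip, on the -x (robot's) side a sprung leaf, both gripping to 48 mm height, flared to 60 mm, 76 mm wide.
- holder_slot (a point): Mid of the clip's slot floor, under the frame's lower edge. A push to -x at the tab is held up to about 2 N, then the leaf gives and the frame leans, about 0.3 N per mm more; to +x and downward the frame stands rigid. Drawing it straight up takes 6 to 10 N over the first 36 mm.
- rail_mid (a point): Hanging rail fixed to the table: level black steel tube 14 mm thick, 300 mm long along y, on two posts 142 mm either side of this point, each on a foot 130 mm long in x. This point is on the tube's axis at mid-length, 250 mm above the table.
- rail: The whole rail, origin on the table under rail_mid. The hook goes off it by moving up 14 mm, then 14 mm up and 4 mm to -x, then 12 mm up and 7 mm to -x, then level to -x, the rail passing between the hook's free leg and shank; on again the same way back, from the -x (robot's) side.
- tape: Roll of clear packing tape lying flat, 104 mm across, 48 mm high; origin at the middle of its underside. A bystander.
- carton: Closed brown carton 120 x 160 x 90 mm; origin at the middle of its underside. A bystander.
- tray: Blue open tray 150 x 200 x 45 mm; origin at the middle of its underside. A bystander.

How it is judged:
By the outcome, as a careful person would: the job done as asked, in the order asked, and still so for the second after the job is handed in, with the robot touching nothing.
It also fails if it takes over 72 s, if anything falls off the work surface, if the arm or the gripper's body presses on something with over 40 N, if the wrist force passes 120 N, or if a joint passes its speed limit or range.

## Working session

There is one attempt and no reset: what is moved stays moved. The work goes in short steps, Python scripts to look and compute and a shell command to move; the robot and the scene stay as the last step left them, time stands still between calls to the robot, and variables do not carry over. Pictures are saved under pics/ and viewed, about 8 in all and at most 12, crops included, and the job is handed in when it is done.

```bash
ls; mkdir -p pics; cat > h.py <<'E'
from station import *
import numpy as np, cv2
def K(n):
    p=camera_params(n); f=200/np.tan(np.radians(p["fov_y"])/2); return p,f
def ray(n,at):
    p,f=K(n); R=cv2.Rodrigues(np.array(p["rvec"],float))[0]; t=np.array(p["tvec"],float).ravel()
    d=np.array([(at[1]-p["cx"])/f,(at[0]-p["cy"])/f,1.]); return -R.T@t, R.T@d
def deproj(n,at,z):
    o,d=ray(n,at); return o+d*z
def proj(n,P):
    p,f=K(n); R=cv2.Rodrigues(np.array(p["rvec"],float))[0]; c=R@np.array(P,float)+np.array(p["tvec"],float).ravel()
    return [p["cy"]+f*c[1]/c[2], p["cx"]+f*c[0]/c[2]]
def tri(ats):
    A=np.zeros((3,3));b=np.zeros(3)
    for n,at in ats.items():
        o,d=ray(n,at); d=d/np.linalg.norm(d); M=np.eye(3)-np.outer(d,d); A+=M;b+=M@o
    x=np.linalg.solve(A,b)
    return x,[float(np.linalg.norm(np.cross(x-ray(n,at)[0],ray(n,at)[1]/np.linalg.norm(ray(n,at)[1])))) for n,at in ats.items()]
E
python3 - <<'E'
from h import *
np.set_printoptions(precision=1,suppress=True)
print(get_state())
D={}
for n in("scene","side"):
    im,dp=grab_frame(n); D[n]=dp; cv2.imwrite(f"pics/{n}.png",im); p,f=K(n); print(n,"cam at",ray(n,(200,320))[0],"fwd",ray(n,(p['cy'],p['cx']))[1],"f",f)
names=["hook_grip","hook_tip","hook_seat","frame_mid","frame","holder","holder_slot","rail_mid","rail","tape","carton","tray"]
for q in names:
    r={n:pinpoint(q,n) for n in("scene","side")}
    for n in r:
        for c in r[n][:2]:
            a=c["at"]; z=D[n][min(399,int(a[0])),min(639,int(a[1]))]; print(q,n,round(c["p"],2),np.array(a),deproj(n,a,z))
    if r["scene"] and r["side"]: print("   TRI",*tri({n:r[n][0]["at"] for n in r}))
print(camera_params("wrist"))
print(get_state()["time_s"])
E
```

```text
pics
{'time_s': 0.0, 'q': array([-1.4,  0.2,  1.6,  0. ,  1.3, -0.1]), 'qvel': array([-0., -0., -0.,  0.,  0., -0.]), 'joint_torque': array([ -0. , -39.7, -30.4,  -0. ,   0. ,  -0. ]), 'position': array([ 185. , -596.1,  230. ]), 'tool_rot': array([-0. ,  1. ,  0.1, -0. ]), 'force': array([ 0.4, -0.4,  0.1]), 'torque': array([-0., -0., -0.]), 'width': 85.38957135683722}
scene cam at [2069.1   33.4 1232.4] fwd [-0.8 -0.  -0.6] f 461.4107455399025
side cam at [-125.3  930.7  836. ] fwd [ 0.6 -0.7 -0.5] f 371.02700964735556
hook_grip side 0.55 [168.1 381.9] [ 548.8 -254.7  258.4]
hook_tip scene 0.36 [187.7 251.5] [ 570.4 -290.2  175.7]
hook_tip side 0.72 [263.2 322.8] [491.  166.6  66.8]
hook_tip side 0.41 [180.8 385.4] [ 591.3 -371.7  148.6]
   TRI [ 569.1 -145.4   25.1] [199.76592157123807, 199.76592157123815]
hook_seat scene 0.62 [190.4 252.2] [ 582.9 -285.8  171.6]
hook_seat scene 0.19 [258.9 320.3] [776.9  -6.   -3.7]
hook_seat side 0.51 [181.5 382.4] [ 751.2 -631.2    2. ]
   TRI [ 569.1 -293.9  171.7] [10.134108019354741, 10.134108019355025]
frame_mid scene 0.53 [209.8 361.7] [52
[... 1238 characters left out ...]
.81 [224.6 293.9] [752.9  33.2  43.6]
   TRI [792.7  -2.6   7.3] [4.1310042783289225, 4.1310042783289225]
carton scene 0.97 [227.4 450.6] [612.9 516.   39. ]
carton scene 0.38 [216.4 362.7] [522.  164.8   9.7]
carton side 0.97 [335.4 219.8] [481.8 580.7  85.4]
   TRI [556.7 536.   -7.6] [1.3419161468558578, 1.341916146855794]
tray side 0.7 [191.  407.5] [ 592.1 -607.4   10.4]
tray side 0.69 [168.4 382.9] [ 548.7 -262.7  254.6]
{'fov_y': 65.70646984690485, 'cx': 319.40880776363434, 'cy': 201.4952980731095, 'tool_from_camera': array([[   0. ,   -1. ,   -0.3,   75.3],
       [   1. ,    0. ,    0. ,   -0. ],
       [  -0. ,   -0.3,    1. , -143.9],
       [   0. ,    0. ,    0. ,    1. ]])}
1.3
```

```bash
python3 - <<'E'
import cv2,numpy as np
a=cv2.imread("pics/scene.png")[140:280,210:410]; b=cv2.imread("pics/side.png")[140:300,250:450]
a=cv2.resize(a,None,fx=4,fy=4,interpolation=2)[:, :800]; b=cv2.resize(b,None,fx=3.75,fy=3.75,interpolation=2)
cv2.imwrite("pics/a.png",a); cv2.imwrite("pics/b.png",b)
E
```

```text
(no output)
```

View pics/a.png

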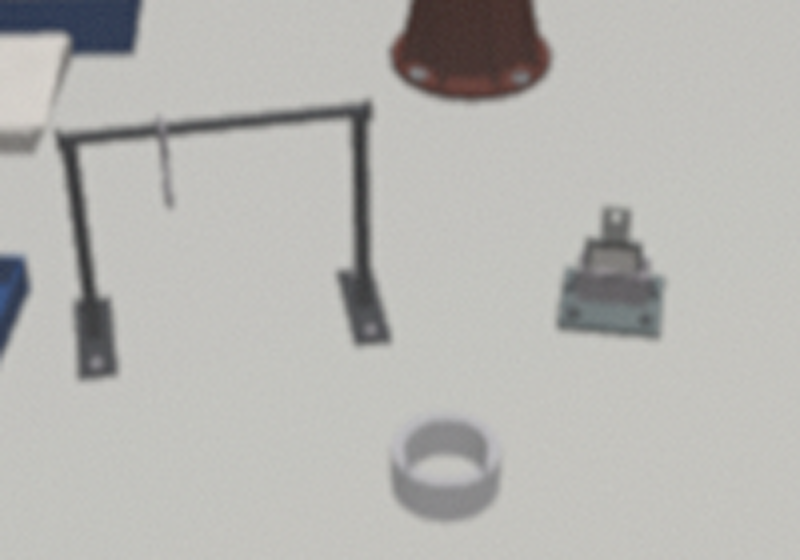

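View pics/b.png

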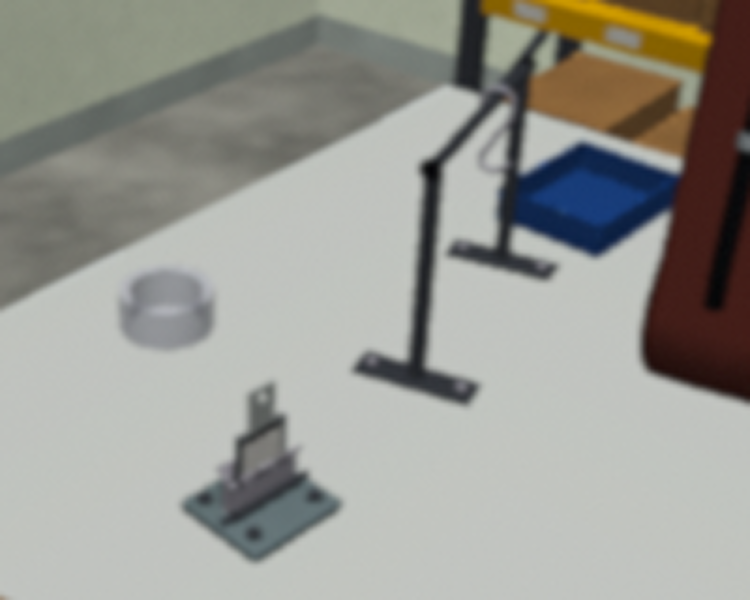

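```bash
python3 - <<'E'
from h import *
np.set_printoptions(precision=1,suppress=True)
def zp(n,at,z):
    o,d=ray(n,at); return o+d*(z-o[2])/d[2]
print("hole",*tri({"scene":(194.5,364),"side":(245.9,319.9)}))
L=zp("scene",(174.2,225.5),250);R=zp("scene",(167,302),250);print("rail ends scene",L,R,np.linalg.norm(L-R),np.degrees(np.arctan2(*(R-L)[[0,1]])))
L=zp("side",(150,394),250);R=zp("side",(185.3,364.7),250);print("rail ends side",L,R,np.linalg.norm(L-R),np.degrees(np.arctan2(*(R-L)[[0,1]])))
print("hook top",zp("scene",(171,250),257),zp("side",(164.5,383.5),257))
# holder base corners scene (crop/4)
for n,s,o,c in(("scene",4,(140,210),[(558,328),(659,336),(664,278),(566,268)]),("side",3.75,(140,250),[(182,505),(255,560),(342,503)])):
    C=[zp(n,(v/s+o[0],u/s+o[1]),12) for u,v in c]; print(n,"base",*C)
E
```

```text
hole [513.3 161.  120.8] [3.070968045495714, 3.070968045495701]
rail ends scene [ 590.7 -381.7  250. ] [522.9 -90.9 250. ] 298.52633807667723 -13.134235676162678
rail ends side [ 628.2 -484.2  250. ] [520.4 -95.3 250. ] 403.5334882626013 -15.493099143650896
hook top [ 573.8 -289.   257. ] [ 565.2 -293.2  257. ]
scene base [565.6 108.   12. ] [573.5 213.2  12. ] [473.8 224.1  12. ] [461.3 117.9  12. ]
side base [556.  214.8  12. ] [459.8 225.4  12. ] [450.  115.6  12. ]
```

```bash
cat >> h.py <<'E'
from scipy.spatial.transform import Rotation as Ro
def pose(s=None):
    s=s or get_state(); w,x,y,z=s["tool_rot"]; return np.array(s["position"],float),Ro.from_quat([x,y,z,w]).as_matrix(),s
def plan(tgt,yaw_x=None):
    """tgt TCP world; yaw_x = wanted world heading (deg) of tool x. prints shift in current tool axes (m) and turn"""
    p,R,s=pose(); d=R.T@(np.array(tgt,float)-p)/1000
    h=np.degrees(np.arctan2(R[1,0],R[0,0])); t=None
    if yaw_x is not None: t=-np.radians((yaw_x-h+180)%360-180)
    print("shift",d.round(4),"turn",None if t is None else round(t,3),"head",round(h,1),"q6",round(s["q"][5],2),"t",round(s["time_s"],2))
def rep():
    p,R,s=pose(); print("p",p.round(1),"head %.1f"%np.degrees(np.arctan2(R[1,0],R[0,0])),"zax",R[:,2].round(3),"F",np.array(s["force"]).round(2),"w %.1f"%s["width"],"t %.2f"%s["time_s"])
def wray(at,P):
    p,R,_=P if len(P)==3 else (*P,None); c=camera_params("wrist"); f=200/np.tan(np.radians(c["fov_y"])/2); T=np.array(c["tool_from_camera"])
    u,v=at[1]-c["cx"],at[0]-c["cy"]; r=np.hypot(u,v); a=r/f; d=np.array([np.sin(a)*u/max(r,1e-9),np.sin(a)*v/max(r,1e-9),np.cos(a)])
    return p+R@T[:3,3], R@T[:3,:3]@d
def wpt(at,z,P):  # by depth along optical axis
    o,d=wray(at,P); c=np.array(camera_params("wrist")["tool_from_camera"]); k=P[1]@c[:3,2]; return o+d*z/(d@k)
def wproj(X,P):
    c=camera_params("wrist"); f=200/np.tan(np.radians(c["fov_y"])/2); T=np.array(c["tool_from_camera"]); p,R=P[0],P[1]
    q=T[:3,:3].T@(R.T@(np.array(X,float)-p)-T[:3,3]); a=np.arctan2(np.hypot(q[0],q[1]),q[2]); n=np.hypot(q[0],q[1])+1e-9
    return [c["cy"]+f*a*q[1]/n, c["cx"]+f*a*q[0]/n]
def tri2(rays):
    A=np.zeros((3,3));b=np.zeros(3)
    for o,d in rays:
        d=d/np.linalg.norm(d); M=np.eye(3)-np.outer(d,d); A+=M;b+=M@o
    x=np.linalg.solve(A,b); return x,[round(float(np.linalg.norm(np.cross(x-o,d/np.linalg.norm(d)))),1) for o,d in rays]
E
python3 - <<'E'
from h import *
rep()
for y in (103,-77): plan([568,-291,330],y)
print(pose()[1].round(3), camera_params("wrist")["tool_from_camera"].round(3))
E
```

```text
p [ 185.2 -597.   231.3] head 17.2 zax [ 0. -0. -1.] F [ 0.    1.11 -0.98] w 85.4 t 1.30
shift [ 0.4563 -0.1788 -0.0987] turn -1.497 head 17.2 q6 -0.11 t 1.3
shift [ 0.4563 -0.1788 -0.0987] turn 1.645 head 17.2 q6 -0.11 t 1.3
[[ 0.955  0.296  0.   ]
 [ 0.296 -0.955 -0.   ]
 [-0.     0.    -1.   ]] [[ 1.00000e-03 -9.55000e-01 -2.97000e-01  7.52930e+01]
 [ 1.00000e+00  0.00000e+00  1.00000e-03 -1.00000e-03]
 [-1.00000e-03 -2.97000e-01  9.55000e-01 -1.43931e+02]
 [ 0.00000e+00  0.00000e+00  0.00000e+00  1.00000e+00]]
```

```bash
python3 -m handwheel '[[0.033,-0.0128,-0.014,0],[0.033,-0.0128,-0.014,0],[0.033,-0.0128,-0.014,0],[0.033,-0.0128,-0.014,0],[0.033,-0.0128,-0.014,0],[0.033,-0.0128,-0.014,0],[0.033,-0.0128,-0.014,0],[0.033,-0.0128,-0.002,0]]' -1
python3 -m handwheel '[[0.033,-0.0128,0,0],[0.033,-0.0128,0,0],[0.033,-0.0128,0,0],[0.033,-0.0128,0,0],[0.033,-0.0128,0,0],[0.0275,-0.0118,0,0],[0,0,0,-0.125],[0,0,0,-0.125]]'
python3 -m handwheel '[[0,0,0,-0.125],[0,0,0,-0.125],[0,0,0,-0.125],[0,0,0,-0.125],[0,0,0,-0.125],[0,0,0,-0.125],[0,0,0,-0.125],[0,0,0,-0.125]]'
python3 -m handwheel '[[0,0,0,-0.125],[0,0,0,-0.122],[0,0,0,0],[0,0,0,0]]'
python3 - <<'E'
from h import *
np.set_printoptions(precision=1,suppress=True)
rep(); P=pose(); im,dp=grab_frame("wrist"); cv2.imwrite("pics/w1.png",im); np.save("w1.npy",dp)
for q in("hook_grip","hook_tip","hook_seat","hook","rail_mid"):
    for c in pinpoint(q,"wrist")[:2]:
        a=c["at"]; z=dp[int(a[0]),int(a[1])]; print(q,round(c["p"],2),np.array(a),z,wpt(a,z,P))
for c in regions_of("hook","wrist")[:2]: print("mask",c["p"],c["at"],c["mask"].sum())
print(wproj([568,-291,243],P))
E
```

```text
time_s: 1.97
position: [409.0, -420.8, 335.1]
tool_rot: [0.003, 0.989, 0.15, 0.001]
force: [0.7, -0.3, 0.1]
width: 85.0
time_s: 2.63
position: [569.9, -289.6, 331.0]
tool_rot: [-0.0, 0.961, 0.276, -0.0]
force: [0.6, -1.2, 0.6]
width: 85.4
time_s: 3.3
position: [568.4, -291.5, 331.2]
tool_rot: [-0.0, 0.712, 0.702, -0.0]
force: [0.5, 0.7, -0.4]
width: 84.9
time_s: 3.63
position: [568.4, -291.5, 331.3]
tool_rot: [-0.0, 0.624, 0.782, -0.0]
force: [-0.3, -0.2, -0.4]
width: 85.5
p [ 568.4 -291.5  331.3] head 102.8 zax [-0.  0. -1.] F [-0.3 -0.2 -0.4] w 85.5 t 3.63
hook_grip 0.98 [205.3 321.8] 228.65703 [ 568.6 -286.4  257.7]
hook_tip 0.93 [183.8 300.9] 308.45734 [ 549.7 -294.9  175.4]
hook_seat 0.64 [181.8 320.3] 222.94258 [ 563.5 -269.1  258.1]
hook 0.65 [206. 319.] 228.24045 [ 566.7 -287.2  258.2]
rail_mid 0.58 [138.9 320.6] 212.95268 [ 556.8 -238.8  258.9]
mask 0.86 [206.1, 316.5] 637
[np.float64(204.8335948215987), np.float64(319.6106070685386)]
```

View pics/w1.png

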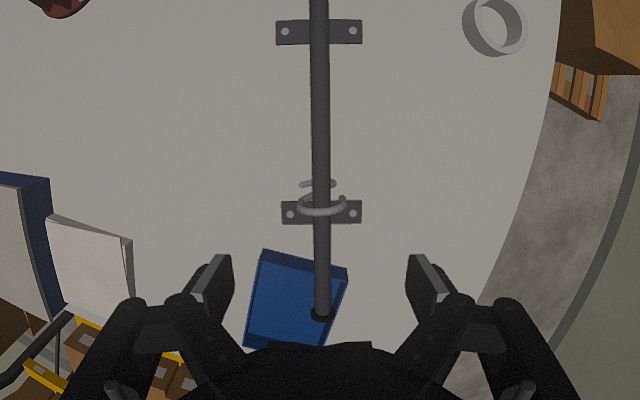

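```bash
python3 - <<'E'
from h import *
np.set_printoptions(precision=2,suppress=True)
P=pose(); dp=np.load("w1.npy")
pts=[]
for v in range(0,330):
  for u in range(270,370):
    if dp[v,u]>0:
      X=wpt((v,u),dp[v,u],P)
      if 235<X[2]<275: pts.append((v,u,*X))
A=np.array(pts)
ln=A[(A[:,3+0]>0)]
rows=[]
for v in list(range(10,175,5))+list(range(225,305,5)):
    r=A[A[:,0]==v]
    if len(r)>6:
        o=[ (lambda o,d:o+d*(250-o[2])/d[2])(*wray((v,u),P)) for u in (r[:,1].min()-.5,r[:,1].max()+.5)]
        rows.append((*((o[0]+o[1])/2)[:2],np.linalg.norm(o[0]-o[1]),r[:,4].max()))
rows=np.array(rows); print(rows[::5]); k=np.polyfit(rows[:,1],rows[:,0],1); print("rail x=",k,"yaw",np.degrees(np.arctan(-k[0])),"z",np.median(rows[:,3]),"resid",np.std(rows[:,0]-np.polyval(k,rows[:,1])))
h=A[(A[:,0]>190)&(A[:,0]<222)]
for v in range(192,222,2):
    r=h[h[:,0]==v]; print(v,r[:,1].min(),r[:,1].max(),r[[0,-1],2:5].ravel()) if len(r) else 0
o,d=wray((205.3,321.8),P); print("grip by ray z243",o+d*(243-o[2])/d[2])
E
```

```text
Traceback (most recent call last):
  File "h.py", line 35, in wpt
    o,d=wray(at,P); c=np.array(camera_params("wrist")["tool_from_camera"]); k=P[1]@c[:3,2]; return o+d*z/(d@k)
                               ~~~~~~~~~~~~~^^^^^^^^^
ValueError: time passes only in moves, steps and waits
```

Camera parameters need caching; fix that.

```bash
sed -i '2a import station as _s, functools\ncamera_params=functools.lru_cache(None)(_s.camera_params)' h.py
cat > m1.py <<'E'
from h import *
np.set_printoptions(precision=2,suppress=True)
P=pose(); dp=np.load("w1.npy")
A=np.array([(v,u,*X) for v in range(330) for u in range(270,370) if dp[v,u]>0 for X in [wpt((v,u),dp[v,u],P)] if 235<X[2]<275])
rows=[]
for v in list(range(10,175,5))+list(range(225,305,5)):
    r=A[A[:,0]==v]
    if len(r)>6:
        o=[(lambda o,d:o+d*(250-o[2])/d[2])(*wray((v,u),P)) for u in (r[:,1].min()-.5,r[:,1].max()+.5)]
        rows.append((*((o[0]+o[1])/2)[:2],np.linalg.norm(o[0]-o[1]),r[:,4].max()))
rows=np.array(rows); print(rows[::6]); k=np.polyfit(rows[:,1],rows[:,0],1); print("rail x=",k,"yaw",np.degrees(np.arctan(-k[0])),"z",np.median(rows[:,3]),"resid",np.std(rows[:,0]-np.polyval(k,rows[:,1])))
h=A[(A[:,0]>190)&(A[:,0]<222)]
for v in range(194,220,2):
    r=h[h[:,0]==v]; print(v,r[:,1].min(),r[:,1].max(),r[[0,-1],2:5].ravel()) if len(r) else 0
o,d=wray((205.3,321.8),P); print("grip by ray z243",o+d*(243-o[2])/d[2])
E
python3 m1.py
```

```text
[[ 533.4  -146.22   13.64  258.7 ]
 [ 539.74 -168.88   14.24  260.02]
 [ 544.8  -190.8    14.22  259.31]
 [ 550.09 -212.12   13.58  258.7 ]
 [ 555.72 -233.25   13.73  258.6 ]
 [ 560.37 -254.91   14.71  259.15]
 [ 576.02 -317.08   13.55  259.09]
 [ 582.32 -343.97   14.16  259.13]
 [ 589.82 -373.94   15.82  259.34]]
rail x= [ -0.25 497.89] yaw 13.808103893967004 z 259.12757826368534 resid 0.22470186927307073
194 313.0 330.0 [ 560.52 -280.22  254.72  572.92 -277.76  253.32]
196 313.0 342.0 [ 560.88 -281.86  254.25  584.54 -282.06  235.28]
198 313.0 346.0 [ 561.26 -283.65  253.31  587.79 -282.37  237.44]
200 298.0 346.0 [ 550.58 -293.07  236.27  587.66 -283.02  240.96]
202 297.0 346.0 [ 550.15 -293.8   239.73  586.99 -282.67  247.86]
204 297.0 346.0 [ 550.52 -293.22  246.47  586.93 -283.38  250.79]
206 297.0 346.0 [ 550.86 -293.71  249.79  587.22 -284.73  251.48]
208 297.0 344.0 [ 551.18 -294.79  251.26  586.05 -286.46  252.03]
210 298.0 341.0 [ 552.25 -295.36  253.64  583.36 -286.72  257.76]
212 299.0 338.0 [ 553.3  -296.06  255.61  581.27 -288.06  259.88]
214 304.0 331.0 [ 557.23 -295.87  258.1   576.29 -289.83  262.58]
216 310.0 330.0 [ 561.75 -295.05  261.85  576.94 -294.47  253.97]
218 313.0 330.0 [ 564.75 -299.21  253.31  577.21 -295.71  254.93]
grip by ray z243 [ 569.8 -291.   243. ]
```

```bash
python3 -m handwheel '[[0.0012,0.001,0.01,-0.024],[0,0,0.018,0],[0,0,0.018,0],[0,0,0.018,0],[0,0,0.018,0],[0,0,0.016,0],[0,0,0.01,0],[0,0,0.005,0]]' -1
python3 -m handwheel '[[0,0,0,0],[0,0,0,0],[0,0,0,0],[0,0,0,0],[0,0,0,0],[0,0,0,0]]' 1 40
python3 -m handwheel '[[0,0,0,0],[0,0,0,0],[0,0,0,0],[0,0,0,0]]' 1 70
python3 - <<'E'
from h import *
rep(); im,dp=grab_frame("wrist"); cv2.imwrite("pics/w2.png",im[100:400,120:520])
E
```

```text
time_s: 4.65
position: [567.9, -289.2, 215.4]
tool_rot: [-0.002, 0.613, 0.79, -0.0]
force: [0.1, 0.4, 0.5]
width: 85.6
time_s: 5.15
position: [570.0, -290.6, 220.1]
tool_rot: [0.002, 0.613, 0.79, 0.0]
force: [-0.1, 0.7, 3.3]
width: 37.8
time_s: 5.48
position: [570.0, -290.6, 220.2]
tool_rot: [0.002, 0.613, 0.79, 0.0]
force: [0.4, 0.2, 6.1]
width: 37.3
p [ 570.  -290.6  220.2] head 104.4 zax [ 0.003 -0.002 -1.   ] F [0.35 0.16 6.08] w 37.3 t 5.48
```

View pics/w2.png

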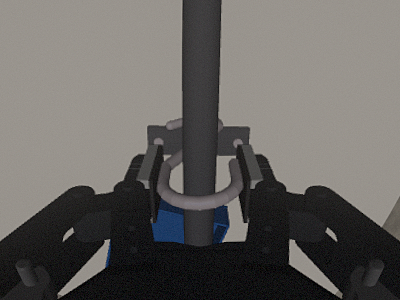

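```bash
python3 -m handwheel '[[0,0,-0.006,0],[0,0,-0.005,0],[0,0,-0.005,0],[0,-0.002,-0.007,0],[0,-0.002,-0.007,0],[0,-0.0035,-0.006,0],[0,-0.0035,-0.006,0],[0,0,0,0]]' 1 70
python3 -m handwheel '[[0,-0.005,0,0],[0,-0.01,0,0],[0,-0.015,0,0],[0,-0.02,0,0],[0,-0.02,0,0],[0,-0.015,0,0],[0,-0.005,0,0],[0,0,0,0]]'
python3 - <<'E'
from h import *
np.set_printoptions(precision=1,suppress=True)
rep()
im,dp=grab_frame("wrist"); P=pose()
for q in("hook_grip","hook_tip","hook_seat"):
    for c in pinpoint(q,"wrist")[:1]:
        a=c["at"]; z=dp[int(a[0]),int(a[1])]; X=wpt(a,z,P); print(q,round(c["p"],2),np.array(a),z,X,"tool",P[1].T@(X-P[0]))
R=P[1]; tip=P[0]+R@np.array([0,-19.6,70.6-19]); print("tip expected at",wproj(tip,P))
plan([515+80,161,320],84.5)
plan([515-140,161,320],84.5)
E
```

```text
time_s: 6.2
position: [558.5, -293.6, 262.5]
tool_rot: [0.001, 0.613, 0.79, -0.0]
force: [-0.4, 0.3, -0.2]
width: 37.1
time_s: 6.87
position: [470.0, -315.5, 260.1]
tool_rot: [-0.0, 0.614, 0.79, 0.0]
force: [0.9, 0.5, -0.7]
width: 37.7
p [ 470.  -315.5  260.1] head 104.3 zax [-0.  0. -1.] F [ 0.9  0.5 -0.7] w 37.7 t 6.87
hook_grip 0.84 [280.2 318. ] 434.78156 [ 508.6 -472.3   22.6] tool [-161.4   -2.5  237.7]
hook_tip 0.88 [222.1 289.4] 202.73909 [ 450.9 -318.   214.6] tool [  2.4 -20.1  45.6]
tip expected at [np.float64(222.2048118341977), np.float64(291.0741975668995)]
shift [ 0.4  0.2 -0.1] turn 0.347 head 104.4 q6 -0.96 t 7.07
shift [ 0.5  0.  -0.1] turn 0.347 head 104.4 q6 -0.96 t 7.07
```

```bash
python3 - <<'E'
from h import *
from scipy.optimize import fsolve
h=np.radians(-5.5); x=np.array([np.cos(h),np.sin(h),0]); z=np.array([0,0,-1.]); R=np.c_[x,np.cross(z,x),z]
H=np.array([514,161,121.])
for zz in(200,225):
  for tgt in((270,190),(270,450)):
    s=fsolve(lambda q:np.array(wproj(H,(np.array([q[0],q[1],zz]),R)))-tgt,[600,161]); print(zz,tgt,s, np.linalg.norm(s))
    plan([*s,zz],-5.5)
E
```

```text
200 (270, 190) [559.90148504  41.6051333 ] 561.4451532167292
shift [0.3236 0.1739 0.0604] turn 1.918 head 104.4 q6 -0.96 t 7.07
200 (270, 450) [581.68082209 269.7861881 ] 641.1997864005604
shift [0.5391 0.2518 0.0604] turn 1.918 head 104.4 q6 -0.96 t 7.07
225 (270, 190) [573.48189426  27.43102266] 574.1375654416456
shift [0.3065 0.1835 0.0354] turn 1.918 head 104.4 q6 -0.96 t 7.07
225 (270, 450) [597.70361326 281.20079434] 660.5478756672891
shift [0.5462 0.2702 0.0355] turn 1.918 head 104.4 q6 -0.96 t 7.07
```

```bash
python3 -m handwheel '[[0.02,0,0,0],[0.036,0,0,0],[0.04,0,0,0],[0.04,0,0,0],[0.04,0,0,0],[0.04,0,0,0],[0.04,0,0,0],[0.038,0.004,0,0]]'
python3 -m handwheel '[[0.0296,0.025,0,0],[0,0.034,0.01,0],[0,0.034,0.012,0],[0,0.034,0.014,0],[0,0.03,0.014,0],[0,0.0129,0.0104,0],[0,0,0,0.125],[0,0,0,0.125]]'
python3 -m handwheel '[[0,0,0,0.125],[0,0,0,0.125],[0,0,0,0.125],[0,0,0,0.125],[0,0,0,0.125],[0,0,0,0.125],[0,0,0,0.125],[0,0,0,0.125]]'
python3 -m handwheel '[[0,0,0,0.125],[0,0,0,0.125],[0,0,0,0.125],[0,0,0,0.125],[0,0,0,0.125],[0,0,0,0.043],[0,0,0,0],[0,0,0,0]]'
cat > look.py <<'E'
import sys
from h import *
np.set_printoptions(precision=1,suppress=True)
n=sys.argv[1]
rep(); P=pose(); im,dp=grab_frame("wrist"); cv2.imwrite(f"pics/{n}.png",im); np.savez(n,im=im,dp=dp,p=P[0],R=P[1])
for q in sys.argv[2:]:
    for c in pinpoint(q,"wrist")[:2]:
        a=c["at"]; z=dp[int(a[0]),int(a[1])]; X=wpt(a,z,P); print(q,round(c["p"],2),np.array(a),z,X,"tool",P[1].T@(X-P[0]))
E
python3 look.py w3 frame_mid holder_slot hook_tip
python3 -c "
import cv2;a=cv2.imread('pics/w3.png')[150:400,60:380];cv2.imwrite('pics/w3c.png',cv2.resize(a,None,fx=2.4,fy=2.4,interpolation=2))"
```

```text
time_s: 7.73
position: [401.5, -27.3, 260.5]
tool_rot: [0.0, 0.613, 0.79, 0.0]
force: [1.1, 0.7, -0.7]
width: 37.4
time_s: 8.4
position: [559.9, 42.7, 198.1]
tool_rot: [-0.001, 0.708, 0.706, -0.001]
force: [0.0, 0.0, -1.0]
width: 37.3
time_s: 9.07
position: [559.9, 42.2, 199.8]
tool_rot: [-0.0, 0.96, 0.28, 0.0]
force: [-0.1, -0.3, -1.1]
width: 37.2
time_s: 9.73
position: [559.7, 42.0, 199.9]
tool_rot: [-0.0, 0.999, -0.047, 0.0]
force: [-0.5, 0.4, -1.8]
width: 37.2
p [559.7  42.  199.9] head -5.4 zax [ 0.  0. -1.] F [-0.5  0.5 -1.8] w 37.2 t 9.73
frame_mid 0.85 [239.7 210.3] 0.0 [634.7  34.8 343.8] tool [  75.3    0.1 -143.9]
holder_slot 0.82 [224.4 220.6] 339.34656 [520.3 158.   27.3] tool [ -50.2 -111.7  172.6]
hook_tip 0.98 [223.2 287.4] 204.18263 [562.7  62.6 153. ] tool [  1.1 -20.8  46.8]
```

View pics/w3c.png

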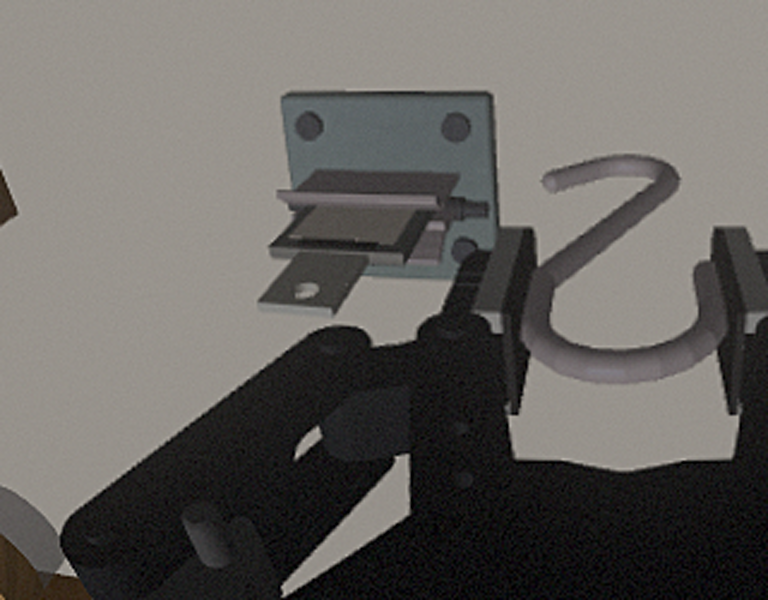

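```bash
cat > m2.py <<'E'
from h import *
np.set_printoptions(precision=2,suppress=True)
d=np.load("w3.npz"); im,dp,P=d["im"],d["dp"],(d["p"],d["R"])
c=lambda u,v:(150+v/2.4-.3,60+u/2.4-.3)
poly=np.array([(285,258),(362,262),(330,308),(264,300)])
m=np.zeros((400,640),np.uint8); cv2.fillPoly(m,[np.round([[c(*q)[1],c(*q)[0]] for q in poly]).astype(int)],1)
pts=np.array([wpt((v,u),dp[v,u],P) for v,u in zip(*np.nonzero(m)) if dp[v,u]>0]); pts=pts[(pts[:,2]>60)]
md=np.median(pts,0); pts=pts[np.abs(pts[:,0]-md[0])<12]
cen=pts.mean(0); n=np.linalg.svd(pts-cen)[2][2]; n*=np.sign(n[0]); print(len(pts),"plane",cen,n,"yaw",np.degrees(np.arctan2(n[1],n[0])))
def hit(at,n=n,c0=cen): o,dd=wray(at,P); return o+dd*((c0-o)@n)/(dd@n)
n2=np.array([np.cos(np.radians(-5.5)),np.sin(np.radians(-5.5)),0])
for N in(n,n2):
  print("hole",hit(c(307,291),N)); print("top",hit(c(259,304),N),hit(c(333,314),N)); print("tabbase",hit(c(288,252),N),hit(c(367,258),N),"plate top",hit(c(273,244),N),hit(c(405,262),N))
# base corners at z=12
B=[]
for q in((282,94),(494,93),(498,246)): o,dd=wray(c(*q),P); B.append(o+dd*(12-o[2])/dd[2])
print("base",*B, np.degrees(np.arctan2(*((B[0]-B[1])[[0,1]]*[-1,1]))))
o,dd=wray((223.2,287.4),P)
for zt in(47,50): X=o+dd*((200-zt)-o[2])/dd[2]; print("tip tool",P[1].T@(X-P[0]))
for t in((0,-19.6,48),(0,-.7,61)): print(wproj(P[0]+P[1]@np.array(t),P))
E
python3 m2.py
```

```text
593 plane [514.91 161.57 117.31] [ 1.   -0.09 -0.  ] yaw -5.192351527841922
hole [514.86 160.74 124.77]
top [516.25 175.44 136.31] [513.5  145.05 139.21]
tabbase [516.63 181.66  94.69] [513.41 146.15  96.68] plate top [517.51 191.67  88.19] [511.94 129.87  98.83]
hole [514.83 160.77 124.71]
top [516.24 175.45 136.3 ] [513.33 145.21 138.92]
tabbase [516.82 181.42  95.09] [513.42 146.14  96.7 ] plate top [517.77 191.32  88.76] [511.86 129.93  98.67]
base [563.73 211.26  12.  ] [553.04 102.61  12.  ] [474.39 112.61  12.  ] -5.618842377116662
tip tool [  1.05 -20.81  46.86]
tip tool [ -0.12 -21.14  49.86]
[np.float64(224.05369959073673), np.float64(289.4217400030244)]
[np.float64(217.38959674998074), np.float64(317.8153272355222)]
```

```bash
python3 -m handwheel '[[0,0,0,-0.125],[0,0,0,-0.125],[0,0,0,-0.125],[0,0,0,-0.125],[0,0,0,-0.125],[0,0,0,-0.125],[0,0,0,-0.125],[0,0,0,-0.125]]'
python3 -m handwheel '[[0,0,0,-0.125],[0,0,0,-0.125],[0,0,0,-0.125],[0,0,0,-0.125],[0,0,0,-0.073],[0,0.01,0,0],[0.025,0.002,0,0],[0.03,0,0.01,0]]'
python3 -m handwheel '[[0.03,0,0.012,0],[0.02,0,0.011,0],[0.0086,0,0.0047,0],[0,-0.01,0,0],[0,-0.01,0,0],[0,-0.008,0,0],[0,0,0,0],[0,0,0,0]]'
python3 look.py w4 hook_tip
python3 - <<'E'
from h import *
P=pose(); H=np.array([512.8,160.8,124.5]); n=np.array([.9957,-.0924,0])
tip=P[0]+P[1]@np.array([.3,-20.3,48]); d=tip-H; print("tip rel hole n,lat,z",d@n, d@[.0924,.9957,0], d[2]); print(wproj(H,P),wproj(tip,P))
a=cv2.imread('pics/w4.png')[120:320,200:420];cv2.imwrite('pics/w4c.png',cv2.resize(a,None,fx=3,fy=3,interpolation=2))
E
```

```text
time_s: 10.6
position: [559.4, 41.5, 199.9]
tool_rot: [0.0, 0.898, 0.44, 0.0]
force: [-0.2, -0.7, -1.0]
width: 37.0
time_s: 11.27
position: [579.9, 94.0, 192.5]
tool_rot: [0.002, 0.741, 0.671, 0.002]
force: [0.6, 0.1, 0.4]
width: 37.3
time_s: 11.93
position: [554.0, 155.2, 163.1]
tool_rot: [0.001, 0.74, 0.673, 0.001]
force: [0.1, 0.4, -0.6]
width: 37.4
p [554.  155.2 163.1] head 84.5 zax [ 0. -0. -1.] F [ 0.1  0.4 -0.7] w 37.4 t 11.93
hook_tip 0.66 [223.5 290. ] 201.37624 [534.8 158.9 119. ] tool [  1.9 -19.5  44.1]
tip rel hole n,lat,z 21.96019709781058 -1.1776745444984242 -9.423829368513267
[np.float64(226.97445464228667), np.float64(254.29156656704077)] [np.float64(223.53166315913396), np.float64(289.3901070753196)]
```

View pics/w4c.png

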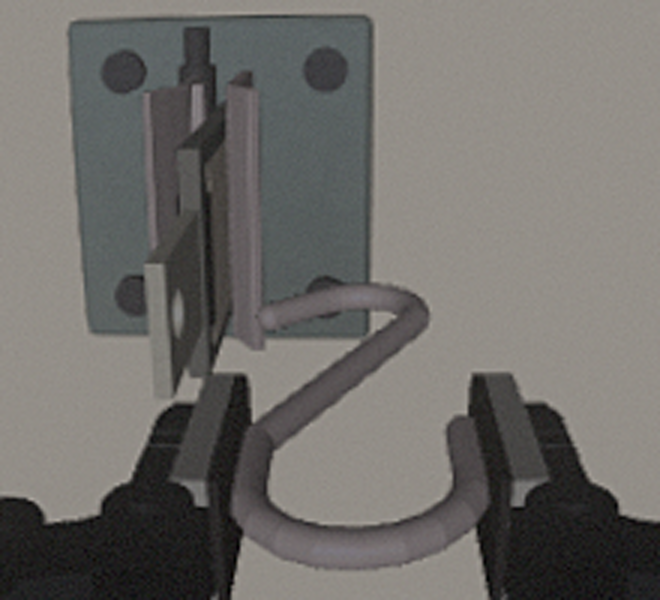

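```bash
python3 - <<'E'
from h import *
np.set_printoptions(precision=2,suppress=True)
d=np.load("w3.npz"); e=np.load("w4.npz"); P3=(d["p"],d["R"]);P4=(e["p"],e["R"])
# refine hole blobs
im=e["im"]; g=cv2.cvtColor(im,cv2.COLOR_BGR2GRAY).astype(float)
def blob(g,r,c,w,t):
    s=g[r-w:r+w+1,c-w:c+w+1]; m=np.clip(s-t,0,None); vv,uu=np.mgrid[r-w:r+w+1,c-w:c+w+1]; return (m*vv).sum()/m.sum(),(m*uu).sum()/m.sum()
print(g[214:235,252:266].astype(int))
g3=cv2.cvtColor(d["im"],cv2.COLOR_BGR2GRAY).astype(float); print(g3[265:278,180:197].astype(int))
b4=blob(g,224,259,6,140); b3=blob(g3,271,188,6,150); print(b4,b3)
print("far-face aperture",*tri2([wray(b3,P3),wray(b4,P4)]))
# tab plane from w4 depth not used; tab end corners
c=lambda u,v:(120+v/3-.33,200+u/3-.33)
for z in (135.5,137):
  for q in((146,265),(165,264),(155,397),(173,397)):
    o,dd=wray(c(*q),P4); print(z,q,o+dd*(z-o[2])/dd[2])
E
```

```text
[[126 130 123  77  56  58  55  60  55  57  57  56  56  54]
 [124 128 122  77  52  54  54  56  58  59  61  52  56  51]
 [124 126 122  79  52  59  63  77  53  58  60  57  57  57]
 [122 126 126  82  52  54  71  99  64  54  55  50  53  55]
 [126 127 129  86  52  55  83 111  81  55  58  54  63  58]
 [127 129 130  89  54  66  98 121  92  62  56  58  53  56]
 [129 128 133  93  47  75 110 123 108  62  52  55  57  54]
 [123 127 131  93  54  78 117 128 114  64  50  54  54  57]
 [123 126 127  96  58  87 125 133 122  67  51  58  56  52]
 [125 128 131  99  57  88 129 134 123  74  50  54  55  55]
 [123 124 130 100  59  87 129 134 129  73  53  56  60  60]
 [126 127 135 102  64  86 127 135 124  72  49  60  55  54]
 [127 126 131 103  66  85 128 135 118  73  51  54  56  56]
 [126 128 131 108  73  75 122 124 112  71  54  57  57  52]
 [128 129 130 108  73  72 115 121 104  64  52  57  57  52]
 [124 125 129 112  75  66 103 116  89  63  52  54  55  62]
 [124 125 127 114  85  56  94 108  80  62  54  61  51  55]
 [126 122 129 116  85  56  82 102  66  58  53  59  58  55]
 [126 127 130 121  92  47  61  83  66 
[... 874 characters left out ...]
7  58  59  58  61  64  62  65  61  61  71  67]
 [ 74  69  70  67  62  65  65  61  62  63  64  53  63  60  55  63  65]
 [125 122 117 114 109 105  97  90  86  76  76  76  70  72  72  59  57]]
(np.float64(nan), np.float64(nan)) (np.float64(272.0), np.float64(187.33333333333334))
far-face aperture [nan nan nan] [nan, nan]
135.5 (146, 265) [513.39 177.18 135.5 ]
135.5 (165, 264) [517.29 177.03 135.5 ]
135.5 (155, 397) [510.17 148.22 135.5 ]
135.5 (173, 397) [514.04 147.95 135.5 ]
137 (146, 265) [513.81 177.65 137.  ]
137 (165, 264) [517.67 177.5  137.  ]
137 (155, 397) [510.61 148.94 137.  ]
137 (173, 397) [514.45 148.67 137.  ]<stdin>:7: RuntimeWarning: invalid value encountered in scalar divide
```

```bash
python3 - <<'E'
from h import *
np.set_printoptions(precision=2,suppress=True)
d=np.load("w3.npz"); e=np.load("w4.npz"); P3=(d["p"],d["R"]);P4=(e["p"],e["R"])
X,r=tri2([wray((271.2,187.7),P3),wray((224.3,259.2),P4)]); print("face hole",X,r)
# hook tip: both views, tool coords
for a,P in(((223.2,287.4),P3),((223.5,289.0),P4)):
    o,dd=wray(a,P)
    for z in(46,48,50): Y=o+dd*(P[0][2]-z-o[2])/dd[2]; print(z,P[1].T@(Y-P[0]))
# visible ends of tip in w4: crop px left end of hook at (258,318)
tip=P4[0]+P4[1]@np.array([.5,-20,48]); n=np.array([.9957,-.0924,0]); D=tip-X; print("tip rel face hole: n",D@n,"lat",D@[.0924,.9957,0],"z",D[2])
E
```

```text
face hole [514.97 161.92 124.42] [0.7, 0.7]
46 [  1.31 -21.41  46.  ]
48 [  0.53 -21.63  48.  ]
50 [ -0.25 -21.85  50.  ]
46 [  1.12 -20.35  45.97]
48 [  0.33 -20.56  47.97]
50 [ -0.45 -20.77  49.97]
tip rel face hole: n 19.51415236614038 lat -2.5111516644088097 z -9.384443286881194
```

```bash
python3 -m handwheel '[[0.0022,-0.004,0,0],[0,-0.004,0,0],[0,-0.0025,-0.0017,0],[0,-0.0025,-0.0017,0],[0,0,0,0],[0,0,0,0]]'
python3 - <<'E'
from h import *
f=np.array([get_state()["force"]]); rep()
P=pose(); X=np.array([514.97,161.92,124.42]); n=np.array([.9957,-.0924,0])
D=P[0]+P[1]@np.array([.5,-20,48])-X; print("tip rel face hole: n",D@n,"lat",D@[.0924,.9957,0],"z",D[2])
E
```

```text
time_s: 12.53
position: [541.4, 159.6, 165.9]
tool_rot: [0.0, 0.739, 0.673, 0.0]
force: [-0.4, -0.2, -0.6]
width: 37.3
p [541.4 159.6 165.9] head 84.6 zax [ 0.001  0.    -1.   ] F [-0.38 -0.21 -0.62] w 37.3 t 12.53
tip rel face hole: n 6.575540472480782 lat 0.6403371186334991 z -6.550499529625185
```

```bash
cat > st.py <<'E'
from h import *
P=pose(); X=np.array([514.97,161.92,124.42]); n=np.array([.9957,-.0924,0])
D=P[0]+P[1]@np.array([.5,-20,48])-X; print("n %.1f lat %.1f z %.1f (line %.1f)"%(D@n,D@[.0924,.9957,0],D[2],-(D@n+2)*.7), "F",np.array(P[2]["force"]).round(1),"t",round(P[2]["time_s"],2))
E
python3 st.py
python3 -m handwheel '[[-0.0005,-0.002,-0.0017,0],[0,-0.001,-0.0008,0],[0,0,0,0]]' >/dev/null; python3 st.py
python3 -m handwheel '[[0,-0.001,-0.0007,0],[0,-0.001,-0.0007,0],[0,0,0,0]]' >/dev/null; python3 st.py
python3 -m handwheel '[[0,-0.001,-0.0007,0],[0,0,0,0],[0,0,0,0]]' >/dev/null; python3 st.py
```

```text
n 6.6 lat 0.6 z -6.6 (line -6.0) F [-0.4 -0.2 -0.6] t 12.53
n 3.5 lat 0.1 z -4.1 (line -3.8) F [ 0.4 -0.6 -1.1] t 12.78
n 1.4 lat 0.1 z -2.8 (line -2.4) F [ 0.8 -0.7  0. ] t 13.03
n 0.5 lat 0.0 z -2.2 (line -1.7) F [-0.4  0.8 -1.3] t 13.28
```

```bash

python3 -m handwheel '[[0,-0.001,-0.0009,0],[0,-0.001,-0.0007,0],[0,0,0,0],[0,0,0,0]]' >/dev/null; python3 st.py
python3 -m handwheel '[[0,-0.001,-0.0007,0],[0,-0.001,-0.0007,0],[0,0,0,0],[0,0,0,0]]' >/dev/null; python3 st.py; python3 look.py w5 hook_tip
python3 - <<'E'
import cv2
a=cv2.imread('pics/w5.png')[170:300,220:380];cv2.imwrite('pics/w5c.png',cv2.resize(a,None,fx=4,fy=4,interpolation=2))
E
```

```text
n -1.5 lat 0.1 z -0.5 (line -0.3) F [ 0.1  0.8 -0.8] t 13.62
n -3.5 lat 0.1 z 0.9 (line 1.0) F [ 0.  -0.1 -0.2] t 13.95
p [531.4 159.9 173.3] head 84.6 zax [ 0.  0. -1.] F [ 0.  -0.1 -0.2] w 37.1 t 13.95
hook_tip 0.78 [224.3 289.3] 195.28728 [512.4 165.3 135. ] tool [  3.6 -19.4  38.2]
hook_tip 0.62 [221.9 321. ] 212.06677 [532.1 158.9 118.9] tool [-0.9  0.8 54.4]
```

View pics/w5c.png

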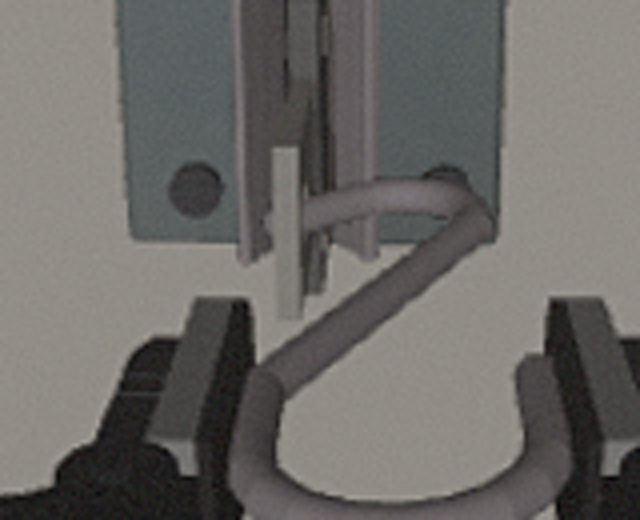

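```bash

python3 -m handwheel '[[0,-0.0016,-0.0012,0],[0,-0.0016,-0.0011,0],[0,0,0,0],[0,0,0,0]]' >/dev/null; python3 st.py
python3 -m handwheel '[[0,-0.0016,-0.0011,0],[0,-0.0016,-0.0011,0],[0,0,0,0],[0,0,0,0]]' >/dev/null; python3 st.py
python3 -m handwheel '[[0,-0.0016,-0.0011,0],[0,-0.0016,-0.0011,0],[0,0,0,0],[0,0,0,0]]' >/dev/null; python3 st.py
```

```text
n -7.0 lat 0.1 z 3.1 (line 3.5) F [-0.2  0.3 -0.5] t 14.38
n -10.1 lat 0.1 z 5.4 (line 5.7) F [ 0.4 -0.3 -1.7] t 14.72
n -13.2 lat 0.1 z 7.6 (line 7.9) F [ 0.1  0.6 -0.7] t 15.05
```

```bash

python3 -m handwheel '[[0,-0.0015,-0.0009,0],[0,-0.0015,-0.0006,0],[0,0,0,0],[0,0,0,0]]' >/dev/null; python3 st.py
python3 -m handwheel '[[0,-0.0015,-0.0004,0],[0,-0.0015,-0.0003,0],[0,0,0,0],[0,0,0,0]]' >/dev/null; python3 st.py
python3 -m handwheel '[[0,-0.0015,0,0],[0,0,0,0],[0,0,0,0]]' >/dev/null; python3 st.py
python3 -m handwheel '[[0,0,-0.001,0],[0,0,-0.001,0],[0,0,0,0],[0,0,0,0]]' >/dev/null; python3 st.py
```

```text
n -16.0 lat 0.1 z 9.1 (line 9.8) F [-0.1 -0.6  0.2] t 15.38
n -19.2 lat 0.1 z 9.7 (line 12.0) F [ 0.1 -0.1 -0.9] t 15.72
n -20.6 lat 0.1 z 9.7 (line 13.1) F [-0.1 -0.2 -0.6] t 15.97
n -20.7 lat 0.0 z 11.5 (line 13.1) F [-0.2 -0.1 -1.7] t 16.3
```

```bash

U='echo'; python3 -m handwheel '[[0,0,-0.0008,0],[0,0,-0.0008,0],[0,0,-0.0008,0],[0,0,-0.0008,0],[0,0,0,0]]' >/dev/null; python3 st.py
python3 -m handwheel '[[0,0,-0.0008,0],[0,0,-0.0008,0],[0,0,-0.0008,0],[0,0,-0.0008,0],[0,0,0,0]]' >/dev/null; python3 st.py
python3 -m handwheel '[[0,0,-0.001,0],[0,0,-0.001,0],[0,0,-0.001,0],[0,0,-0.001,0],[0,0,-0.001,0],[0,0,-0.001,0],[0,0,0,0]]' >/dev/null; python3 st.py
```

```text
n -21.0 lat -0.1 z 14.3 (line 13.3) F [ 1.  -0.1 -7.7] t 16.72
n -20.9 lat 0.0 z 18.1 (line 13.2) F [-0.  -0.7 -6.8] t 17.13
n -20.7 lat 0.1 z 24.2 (line 13.1) F [-0.2  0.6 -6.7] t 17.72
```

Drawing at ~7 N, steady. Continue.

```bash

python3 -m handwheel '[[0,0,-0.0012,0],[0,0,-0.0012,0],[0,0,-0.0012,0],[0,0,-0.0012,0],[0,0,-0.0012,0],[0,0,-0.0012,0],[0,0,-0.0012,0],[0,0,-0.0012,0]]' >/dev/null; python3 st.py
python3 -m handwheel '[[0,0,-0.0012,0],[0,0,-0.0012,0],[0,0,-0.0012,0],[0,0,-0.0012,0],[0,0,-0.0012,0],[0,0,-0.0012,0],[0,0,-0.0012,0],[0,0,-0.0012,0]]' >/dev/null; python3 st.py
python3 -m handwheel '[[0,0,-0.0012,0],[0,0,-0.0012,0],[0,0,-0.0012,0],[0,0,-0.0012,0],[0,0,-0.0012,0],[0,0,-0.0012,0],[0,0,-0.0012,0],[0,0,-0.0012,0]]' >/dev/null; python3 st.py
python3 -m handwheel '[[0,0,-0.0015,0],[0,0,-0.0015,0],[0,0,-0.0015,0],[0,0,-0.0015,0],[0,0,-0.0015,0],[0,0,-0.0015,0],[0,0,-0.0015,0],[0,0,-0.0015,0]]' >/dev/null; python3 st.py
```

```text
n -20.7 lat 0.1 z 33.7 (line 13.1) F [-0.7 -0.  -8.1] t 18.38
n -20.6 lat 0.1 z 43.4 (line 13.0) F [-0.4  0.4 -7.4] t 19.05
n -19.8 lat 0.3 z 54.2 (line 12.4) F [ 0.   0.5 -1.6] t 19.72
n -20.6 lat 0.1 z 65.0 (line 13.0) F [-0.  -0.5 -1.7] t 20.38
```

```bash

python3 -m handwheel '[[0,0,-0.003,0],[0,0,-0.005,0],[0,0,-0.005,0],[0,0,-0.005,0],[0,0,-0.005,0],[0,0,-0.003,0],[0,0,-0.001,0],[0,0,0,0]]' >/dev/null
python3 -m handwheel '[[0,-0.005,0,-0.03],[0,-0.008,0,-0.06],[0,-0.008,0,-0.08],[0,-0.005,0,-0.08],[0,-0.003,0,-0.06],[0,0,0,-0.029],[0,0,0,0],[0,0,0,0]]' >/dev/null
python3 look.py w6 hook_tip
python3 - <<'E'
from h import *
plan([409.8,-272.6,263],104)
E
```

```text
p [485.2 161.7 264. ] head 104.0 zax [-0. -0. -1.] F [ 0.   0.2 -1.2] w 37.4 t 21.72
hook_tip 0.67 [225.4 290.3] 202.1371 [466.2 157.5 219.6] tool [  0.5 -19.5  44.4]
shift [-0.4031 -0.1784  0.0012] turn -0.0 head 104.0 q6 -0.06 t 21.82
```

View pics/w6.png

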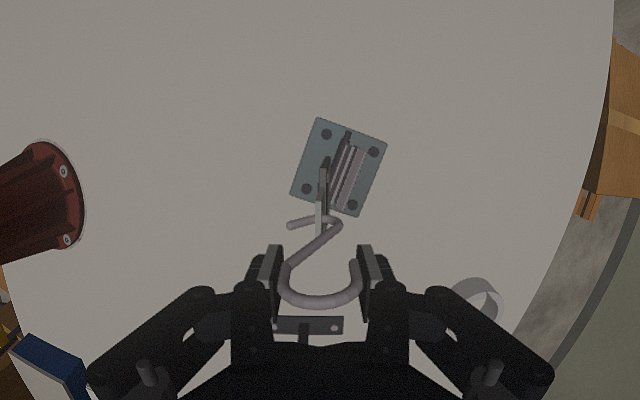

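```bash

python3 -m handwheel '[[-0.003,-0.004,0,0],[-0.007,-0.009,0,0],[-0.011,-0.013,0,0],[-0.015,-0.014,0,0],[-0.018,-0.014,0,0],[-0.018,-0.014,0,0],[-0.018,-0.013,0,0],[-0.018,-0.012,0,0]]' 
python3 -m handwheel '[[-0.018,-0.012,0,0],[-0.018,-0.011,0,0],[-0.018,-0.011,0,0],[-0.018,-0.010,0,0],[-0.018,-0.010,0,0],[-0.018,-0.008,0,0],[-0.018,-0.007,0,0],[-0.018,-0.0054,0,0]]' 
python3 -m handwheel '[[-0.018,-0.005,0,0],[-0.018,-0.004,0,0],[-0.018,-0.002,0,0],[-0.018,0,0,0],[-0.018,0,0,0],[-0.0161,0,0,0],[-0.012,0,0,0],[-0.007,0,0,0]]' 
python3 -m handwheel '[[-0.004,0,0,0],[-0.002,0,0,0],[0,0,0,0],[0,0,0,0],[0,0,0,0],[0,0,0,0],[0,0,0,0],[0,0,0,0]]'
python3 look.py w7 rail_mid hook_tip
python3 - <<'E'
from h import *
P=pose(); plan([556.4,-236.5,260.2],104)
dp=np.load("w7.npz")["dp"]
rows=[]
for v in range(5,330,4):
    B=[]
    for u in range(400,640):
        if dp[v,u]>0:
            X=wpt((v,u),dp[v,u],P)
            if 240<X[2]<265: B.append(u)
    if 5<len(B)<40: 
        o=[(lambda o,d:o+d*(250-o[2])/d[2])(*wray((v,u),P)) for u in (min(B)-.5,max(B)+.5)]; rows.append((*((o[0]+o[1])/2)[:2],np.linalg.norm(o[0]-o[1])))
r=np.array(rows); r=r[r[:,2]<18]; print(len(r),r[::8].round(1)); k=np.polyfit(r[:,1],r[:,0],1); print(k,"x at -236.5:",np.polyval(k,-236.5),"yaw",np.degrees(np.arctan(-k[0])))
E
```

```text
time_s: 22.48
position: [420.0, 33.0, 264.2]
tool_rot: [0.0, 0.615, 0.788, -0.0]
force: [0.6, -0.3, -1.6]
width: 37.2
time_s: 23.15
position: [382.8, -124.5, 264.3]
tool_rot: [0.0, 0.616, 0.788, -0.0]
force: [-0.3, -0.2, -1.7]
width: 37.5
time_s: 23.82
position: [403.3, -248.7, 264.3]
tool_rot: [-0.0, 0.616, 0.788, -0.0]
force: [0.1, 0.6, -2.0]
width: 37.6
time_s: 24.48
position: [405.3, -253.0, 264.3]
tool_rot: [0.0, 0.615, 0.788, -0.0]
force: [-0.2, 0.2, -1.7]
width: 37.3
p [ 405.3 -253.   264.3] head 104.1 zax [ 0. -0. -1.] F [-0.2  0.2 -1.7] w 37.3 t 24.48
rail_mid 0.95 [271.5 532. ] 175.10056 [ 552.7 -239.2  255.3] tool [-22.5 146.3   9.1]
hook_tip 0.97 [222.1 289.3] 202.1195 [ 385.1 -255.4  219.3] tool [  2.6 -20.1  45. ]
shift [-0.0205  0.1506  0.0041] turn 0.001 head 104.0 q6 -0.95 t 24.63
1 [[ 549.1 -201.1   17.9]]
[ -1.36486113 274.52642455] x at -236.5: 597.3160812580822 yaw 53.77068848957065<stdin>:13: RankWarning: Polyfit may be poorly conditioned
```

View pics/w7.png

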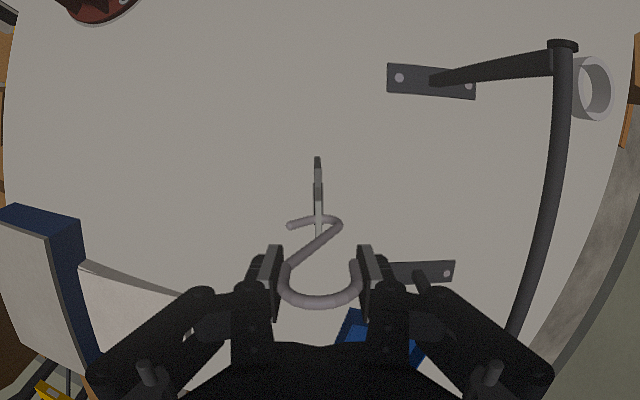

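```bash

python3 -m handwheel '[[-0.0025,0.004,0.002,0],[-0.004,0.008,0,0],[-0.004,0.012,0,0],[-0.004,0.015,0,0],[-0.004,0.016,0,0],[-0.002,0.016,0,0],[0,0.015,0,0],[0,0.014,0,0]]' 
python3 -m handwheel '[[0,0.012,0,0],[0,0.010,0,0],[0,0.008,0,0],[0,0.005,0,0],[0,0.0026,0,0],[0,0.002,0,0],[0,0,0,0],[0,0,0,0]]' 
python3 - <<'E'
from h import *
rep(); plan([556.4-.971*11,-236.5-.239*11,260.2],104); p=pose()[0]; print("rail x rel to TCP along hook x:", (497.89-.2458*p[1]-p[0])*.971)
E
```

```text
time_s: 25.3
position: [508.8, -248.9, 261.9]
tool_rot: [-0.0, 0.615, 0.788, 0.0]
force: [-0.2, 1.2, -1.6]
width: 37.8
time_s: 25.97
position: [545.3, -239.4, 262.4]
tool_rot: [-0.0, 0.616, 0.788, -0.0]
force: [-0.2, 0.4, -1.5]
width: 37.3
p [ 545.3 -239.4  262.4] head 104.0 zax [-0. -0. -1.] F [-0.23  0.41 -1.46] w 37.3 t 25.97
shift [0.0001 0.0005 0.0022] turn 0.0 head 104.0 q6 -0.78 t 25.97
rail x rel to TCP along hook x: 11.094682503896125
```

```bash

python3 -m handwheel '[[0,0.0005,0.0022,0],[0,0.0023,0.004,0],[0,0.0023,0.004,0],[0,0.0024,0.004,0],[0,0.0013,0.0047,0],[0,0.0013,0.0047,0],[0,0.0014,0.0046,0],[0,0,0,0]]' 
python3 -m handwheel '[[0,0,0.004,0],[0,0,0.004,0],[0,0,0.002,0],[0,0,0,0],[0,0,0,0]]' 
python3 -m handwheel '[[0,0,0.002,0],[0,0,0.001,0],[0,0,0,0],[0,0,0,0]]' 
python3 look.py w8 hook_grip
python3 -c "
import cv2;a=cv2.imread('pics/w8.png')[100:400,120:520];cv2.imwrite('pics/w8c.png',a)"
```

```text
time_s: 26.63
position: [556.3, -235.9, 232.3]
tool_rot: [-0.001, 0.615, 0.788, -0.0]
force: [-0.0, -0.2, -0.6]
width: 37.1
time_s: 27.05
position: [556.7, -236.4, 224.0]
tool_rot: [-0.0, 0.615, 0.788, -0.0]
force: [-0.7, 0.4, -1.2]
width: 37.4
time_s: 27.38
position: [556.8, -236.5, 221.1]
tool_rot: [0.0, 0.615, 0.788, 0.0]
force: [-0.7, 0.5, -0.9]
width: 37.4
p [ 556.8 -236.5  221.1] head 104.0 zax [ 0. -0. -1.] F [-0.7  0.6 -0.9] w 37.4 t 27.38
hook_grip 0.57 [278.8 318.3] 120.38608 [ 553.6 -226.5  259.2] tool [ 10.5  -0.7 -38.1]
```

View pics/w8c.png

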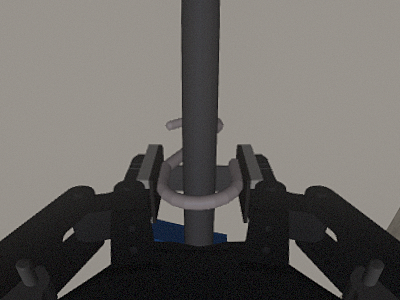

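```bash

python3 -m handwheel '[[0,0,0.0008,0],[0,0,0.0007,0],[0,0,0,0],[0,0,0,0]]' 
python3 -m handwheel '[[0,0,0,0],[0,0,0,0],[0,0,0,0],[0,0,0,0]]' 0.35 20
python3 -m handwheel '[[0,0,0,0],[0,0,0,0],[0,0,0,0],[0,0,0,0]]' -0.6
```

```text
time_s: 27.82
position: [557.1, -236.6, 220.3]
tool_rot: [0.0, 0.615, 0.788, 0.0]
force: [-0.3, 0.2, 2.0]
width: 37.2
time_s: 28.15
position: [557.1, -236.6, 220.2]
tool_rot: [0.0, 0.615, 0.788, 0.0]
force: [0.2, 0.1, 4.1]
width: 37.0
time_s: 28.48
position: [556.6, -236.4, 219.0]
tool_rot: [-0.0, 0.615, 0.788, -0.0]
force: [1.1, -0.6, -1.2]
width: 68.2
```

```bash

python3 -m handwheel '[[0,0,0,0],[0,0,0,0]]' -1
python3 -m handwheel '[[0,0,-0.004,0],[0,0,-0.008,0],[0,0,-0.012,0],[0,0,-0.02,0],[0,0,-0.025,0],[0,0,-0.025,0],[0,0,-0.025,0],[0,0,-0.02,0]]' 
python3 -m handwheel '[[0,-0.03,0,0],[0,-0.03,0,0],[0,-0.03,0,0],[0,-0.03,0,0],[0,0,0,0],[0,0,0,0],[0,0,0,0],[0,0,0,0]]'
python3 - <<'E'
from h import *
np.set_printoptions(precision=1,suppress=True)
rep()
for n in("scene","side"):
    im,dp=grab_frame(n); cv2.imwrite(f"pics/{n}2.png",im)
    for q in("hook_grip","hook_seat","frame_mid","rail_mid","tape","carton"):
        for c in pinpoint(q,n)[:1]: print(n,q,round(c["p"],2),np.array(c["at"]))
print("frame mid expected",[proj(n,[555.5,-236.5,250-7-83.5-72]) for n in("scene","side")])
a=cv2.imread("pics/scene2.png")[140:280,210:360]; b=cv2.imread("pics/side2.png")[140:260,330:450]
a=cv2.resize(a,(450,420),interpolation=2); b=cv2.resize(b,(350,350),interpolation=2); o=np.zeros((420,800,3),np.uint8); o[:,:450]=a; o[:350,450:]=b; cv2.imwrite("pics/fin.png",o)
E
```

```text
time_s: 28.65
position: [556.7, -236.4, 219.3]
tool_rot: [-0.0, 0.615, 0.788, -0.0]
force: [0.3, -0.4, -1.2]
width: 85.3
time_s: 29.32
position: [557.4, -236.8, 363.0]
tool_rot: [0.002, 0.615, 0.788, 0.0]
force: [0.3, -0.7, 0.2]
width: 85.2
time_s: 29.98
position: [441.4, -265.5, 359.4]
tool_rot: [0.001, 0.615, 0.788, 0.0]
force: [0.4, 0.4, 0.2]
width: 85.5
p [ 441.4 -265.5  359.4] head 104.1 zax [ 0. -0. -1.] F [0.4 0.4 0.2] w 85.5 t 29.98
scene hook_grip 0.37 [172.3 260. ]
scene hook_seat 0.53 [188.5 266.3]
scene rail_mid 0.85 [172.6 260.8]
scene tape 0.91 [261.2 320.5]
scene carton 0.88 [226.2 454.6]
side hook_grip 0.51 [173.  378.6]
side hook_seat 0.4 [187.2 375. ]
side frame_mid 0.58 [205.8 374.8]
side rail_mid 0.77 [166.4 378.2]
side tape 0.66 [225.7 294.1]
side carton 0.66 [335.4 221.3]
frame mid expected [[np.float64(203.58831174347637), np.float64(266.7630110084614)], [np.float64(207.08394642633246), np.float64(373.93860511216735)]]
```

View pics/fin.png

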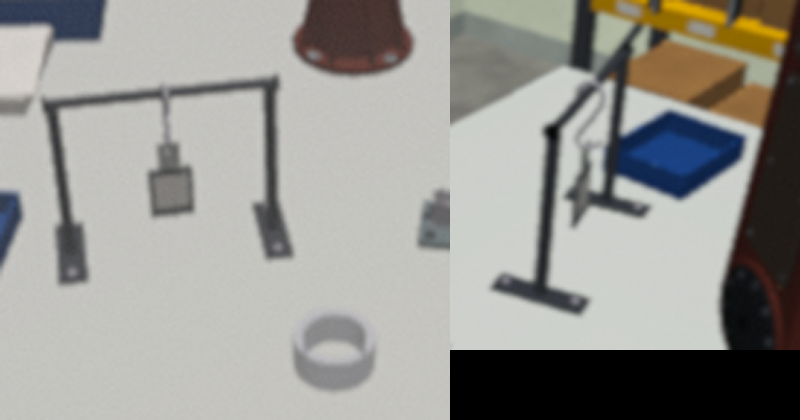

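```bash
python3 -m handwheel '[[0,0,0,0],[0,0,0,0],[0,0,0,0],[0,0,0,0],[0,0,0,0],[0,0,0,0],[0,0,0,0],[0,0,0,0]]' >/dev/null
python3 -m handwheel '[[0,0,0,0],[0,0,0,0],[0,0,0,0],[0,0,0,0],[0,0,0,0],[0,0,0,0],[0,0,0,0],[0,0,0,0]]' >/dev/null
python3 - <<'E'
from h import *
im,_=grab_frame("side"); print([(round(c["p"],2),c["at"]) for c in pinpoint("frame_mid","side")[:1]]); rep(); print(close_job())
E
```

```text
[(0.53, [208.0, 375.9])]
p [ 440.4 -265.6  358.6] head 104.0 zax [ 0. -0. -1.] F [-0.56 -0.66 -0.7 ] w 85.3 t 32.12
the job is handed in; nothing more can be done
None
```

The frame now hangs by the S-hook near the middle of the rail, between the posts, and I handed the job in at 32.1 s of the 72 s allowed.

- **Taking the hook:** I gripped it on the rail and drew it off along the given path.
- **Finding the hole:** two wrist-camera views put its far-face centre at about (515, 162, 124) mm. The hook tip went through along its own 35° line. The force readings on the way in stayed at noise level (up to about 2 N), and the wrist picture showed the tip through the hole and the frame upright.
- **Drawing it out:** the pull read about 7–8 N and dropped to about 1.7 N once the frame was free.
- **Hanging it:** I hung it on the rail at y ≈ -236 mm, opened the fingers and backed the arm off.

**Last checks:**
- The scene and side pictures show the frame hanging freely from the hook, clear of the posts.
- About two seconds later, the side camera put the frame's middle within about 2 px of where I expected it. The scene-camera network did not report the frame at all, though it is plain in that picture.
- The tape and carton stayed within a few pixels of their first positions. The tray I judged only by eye, and it looks unmoved.
- The robot was clear of everything, and its force reading was only noise.

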